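Open the cleaner's drain valve by one turn

TASK

Open the ultrasonic cleaner's drain valve: push the blue hand wheel round counter-clockwise (seen from above) by its yellow handle through exactly one full turn, from the red tab once round until the handle is in line with the red tab again, without running on past it. Only push the handle gently with the fingertips or the outside of the fingers: never take it between the fingers or grip the wheel. Leave all the loose things on the bench where they lie, and finish clear of the wheel.

Things in the scene. Friction and masses are not known exactly. Their poses are not given: they have to be found in the camera images.
- drain_valve: brass drain-valve pedestal fixed to the bench. Origin on the bench, on the upright axis of the hand wheel. Its x axis points horizontally from the wheel axis to the red tab on a brass arm under the wheel. Nothing else on the bench within 100 mm of the axis is as high as the wheel rim.
- hub (a point): centre of the top of the blue hand wheel's hub (34 mm across), on the upright wheel axis, 97 mm above the bench, with a nut up to 103 mm. The wheel is level: rim bar 12 mm thick on a circle of 70 mm radius, rim top 91 mm above the bench, three spokes lower still. Only the yellow handle stands higher than 103 mm.
- handle (a point): middle of the yellow upright handle that stands on the rim at the end of one spoke: a round peg 20 mm in diameter, 70 mm from the wheel axis. This point is 121 mm above the bench, the peg's top at 141 mm; it clears the rim from 91 mm upward. Rigidly part of the wheel, goes round with it.
- mark (a point): centre of the top of the red tab (28 mm wide, 26 mm long), 50 mm above the bench, 98 mm from the wheel axis. It does not turn with the wheel.
- wheel (a joint): hand wheel angle, rad: 0 = valve shut against its stop, handle in line with the red tab (so at every start); grows counter-clockwise seen from above (opening); 6.283 = one turn open. Handle direction = pedestal x axis turned by this angle. It can go on to three turns, no stop at one turn; friction only (about 2 N at the handle), no spring, stays where left.
- octave_key: bystander: silver octave key, loose: 75 mm rod with a small cup, 8 mm high; origin at its underside
- eflat_key: bystander: brass low E-flat key, loose: 60 mm rod with a 30 mm cup, 8 mm high; origin at its underside
- spring_bender: bystander: spring-bending pliers, steel jaws and two blue handles, loose, about 120 mm long, 10 mm high; origin at its underside
- pad_tray: bystander: grey plastic tray of pads, loose, 130 x 95 x 22 mm; origin at its underside
- screwdriver: bystander: screwdriver, loose, 150 mm long, under 35 mm high; origin at its underside
- grease_jar: bystander: small jar of cork grease, loose, 48 mm across, 50 mm high; origin at its underside
- screw_tin: bystander: small closed tin, loose, 52 mm across, 55 mm high; origin at its underside

How it is judged:
On the way:
1. the wheel has been pushed half a turn open (value of joint wheel between 3.14 and 6 rad).
At the end, for the whole second after the job is handed in: the wheel rests exactly one turn open, within 0.17 rad (10 degrees) of 6.283, handle in line with the red tab again, and no loose thing has been moved by 20 mm or more (value of joint wheel between 6.113 and 6.453 rad and velocity of joint wheel between -0.05 and 0.05 rad/s and distance of each of octave_key, eflat_key, spring_bender, pad_tray, screwdriver, grease_jar, screw_tin from where it was at the start of the episode below 0.02 m); the robot touches nothing.
It fails at once if the wheel runs past one turn by more than 0.5 rad (value of joint wheel above 6.783 rad).
It fails at once if the handle is taken between the fingers (horizontal distance between the grasp point and handle below 0.013 m and height (world z) of the grasp point below 0.148 m).
It fails at once if the wheel or valve is gripped or rammed (more than 30 N between fingers and valve) (contact force between the fingers and drain_valve above 30 N).
It fails at once if a loose thing is shifted or lifted (moved 20 mm or more) (distance of any of octave_key, eflat_key, spring_bender, pad_tray, screwdriver, grease_jar, screw_tin from where it was at the start of the episode above 0.02 m).
It also fails if it takes over 64 s, if anything falls off the work surface, if the arm or the gripper's body presses on something with over 40 N, if the wrist force passes 120 N, or if a joint passes its speed limit or range.

ROBOT

A 6-joint arm with a two-finger parallel gripper is mounted at the origin on the work surface. World frame = base frame: x ahead of the robot, y to its left, z up, the work surface at z = 0. Lengths are in m, angles in rad, forces in N, time in s.
With the tool pointing down it reaches from about 0.325 to 0.775 m from the base axis. Payload 5.5 kg.
Tool frame: the origin (TCP) lies between the finger pads; the fingertips stand 8 mm ahead of it and the grasp point (between the pads) lies 11 mm behind it (tcp_to_tips is the distance from the TCP to the fingertips, in m); z points along the fingers, y is the direction in which the jaws open and shut (so a half turn about z gives the same grasp; the last joint's range is limited). The gripper opens to 88 mm and grips with 3 to 60 N. Pads are 20 mm wide; open, the fingers measure 115 mm over their backs; the gripper's body (75 mm by 178 mm) begins 61 mm behind the grasp point.
Start: joints at [-0.057, 0.091, 1.231, -0, 1.82, -0.057], TCP at [0.6, -0, 0.231] pointing down, gripper open.
Joint ranges: [-2.87, 2.87], [-0.86, 2.18], [0.17, 2.46], [-1.51, 4.65], [0.06, 2.69], [-2.65, 2.65]. Speed limits (rad/s): [2.57, 2.57, 3.01, 3.14, 3.14, 3.14].

INTERFACE

Orientations are given as a unit quaternion [w, x, y, z].
In Python, from bench import * gives the robot as it stands. Calls block until the motion is done:
- move_to(position, orientation): joint-space move of the TCP to a pose.
- move_l(position, speed=0.15, orientation=None): straight line of the TCP; orientation=None keeps the orientation; speed is the mean speed in m/s.
- movej(angles): joint-space move.
- gripper_open() and close(): open the fingers fully, or close them until they stop; the grip force is fixed at half the most.
- hold(seconds).
- inverse_kinematics(position, orientation): joint angles nearest the present ones, or None.
- state(): the state.
- get_image(name): name is "scene" or "side" or "wrist"; returns a dict with "frame" (384x512x3 uint8, blue, green, red), "depth" (384x512 float32, m along the optical axis (not along the pixel's ray), 0 where there is no reading), "camera_matrix" (3x3 intrinsics, pixels), "view" (4x4, takes a point from world to camera coordinates). Camera axes: x right, y up, looking along -z (the intrinsics and any distortion apply to the point x, -y, -z); pixel columns grow to the right and rows downward; lengths in m; the calibration is good to about 2 mm. A picture is of the moment at which its call begins.
A pose or a line that the arm cannot do raises IKError and nothing moves.
- job_done(): hands the job in, once; it reports no verdict.
The state is a dict: "time": time; "joint_pos": joint angles; "dq": joint speeds; "joint_torque": joint torques, N m; "ee_pos": TCP position; "ee_rot": TCP orientation; "ft_force": force on the tool from outside, world axes, zero at the start; "moment": the same for the moment, N m; "finger_gap": finger opening in m.
Only numpy, scipy, OpenCV 4.12 (cv2) and the standard library are available. Lean on these libraries where they do the work, as an engineer would, in place of code of your own. Each camera call takes 0.05 s, during which the arm holds its last target. There are 200 camera calls.

## Working session

There is one attempt and no reset: what is moved stays moved. The work goes in short steps, each a Python script; the robot and the scene stay as the last script left them, time stands still between calls to the robot, and variables do not carry over. Pictures are saved under pics/ and viewed, about 8 in all and at most 12, crops included, and the job is handed in when it is done.

```bash
mkdir -p pics; ls
python3 - <<'E'
from bench import *
import cv2,numpy as np
for n in("scene","side"):
    d=get_image(n); cv2.imwrite(f"pics/{n}0.png",d["frame"]); np.savez(f"{n}0.npz",**d)
    V=np.linalg.inv(d["view"]); print(n,V[:3,3].round(3),(-V[:3,2]).round(3))
print(state())
E
```

```text
pics
scene [1.155 0.595 0.797] [-0.526 -0.553 -0.646]
side [ 0.207 -0.527  0.826] [ 0.369  0.556 -0.745]
{'time': 0.1, 'joint_pos': array([-5.67047272e-02,  9.18075945e-02,  1.23175549e+00, -3.09358921e-05,
        1.81981395e+00, -5.67436938e-02]), 'dq': array([-1.10830942e-03, -1.95979245e-03, -1.69639233e-03, -1.32471342e-03,
        6.51004362e-05,  1.05090463e-03]), 'joint_torque': array([ 2.46603209e-03, -4.47854412e+01, -4.07573140e+01,  6.99365954e-02,
        2.83264846e-02, -6.35370566e-05]), 'ee_pos': array([ 5.99745725e-01, -4.30198552e-07,  2.29611194e-01]), 'ee_rot': array([-6.55642131e-04,  7.07095409e-01,  7.07117590e-01, -6.05279729e-04]), 'ft_force': array([ 0.3435471 , -0.96577772,  0.67807636]), 'moment': array([-0.00664806,  0.02075292,  0.01318883]), 'finger_gap': 0.0876623115392561}
```

View pics/scene0.png

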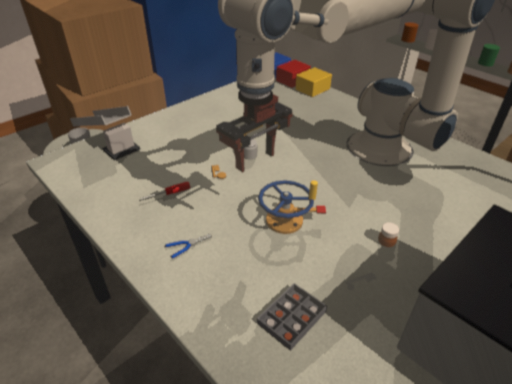

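View pics/side0.png

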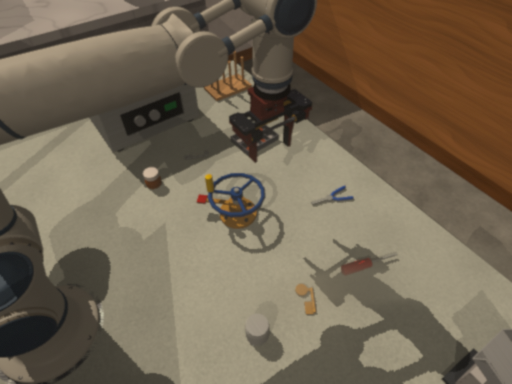

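```bash
cat > h.py <<'E'
import numpy as np,cv2
def mask(f,c):
    h=cv2.cvtColor(f,cv2.COLOR_BGR2HSV);H,S,V=[h[...,i].astype(int) for i in range(3)]
    return {"y":(H>20)&(H<34)&(S>140)&(V>90),"r":((H<7)|(H>174))&(S>150)&(V>60),"b":(H>98)&(H<125)&(S>120)&(V>40)}[c]
def world(d):
    K=d["camera_matrix"];z=d["depth"];v,u=np.mgrid[:z.shape[0],:z.shape[1]]
    P=np.stack([(u-K[0,2])/K[0,0]*z,-(v-K[1,2])/K[1,1]*z,-z],-1)
    T=np.linalg.inv(d["view"]);return P@T[:3,:3].T+T[:3,3]
def blobs(d,c,amin=30):
    m=mask(d["frame"],c).astype(np.uint8);n,l,s,ce=cv2.connectedComponentsWithStats(m)
    W=world(d);o=[]
    for i in range(1,n):
        if s[i,4]>=amin:
            q=W[(l==i)&(d["depth"]>0)];o.append((ce[i].round(),s[i,4],q))
    return o
E
python3 - <<'E'
from h import *
for n in("scene","side"):
    d=np.load(n+"0.npz")
    for c in "yrb":
        for ce,a,q in blobs(d,c): print(n,c,ce,a,np.median(q,0).round(3),np.percentile(q,3,axis=0).round(3),np.percentile(q,97,axis=0).round(3))
E
```

```text
scene y [316.  81.] 556 [-0.154 -0.417  0.062] [-0.218 -0.49   0.009] [-0.108 -0.406  0.074]
scene y [314. 187.] 48 [0.474 0.094 0.132] [0.467 0.084 0.097] [0.48  0.097 0.143]
scene r [290.  72.] 487 [-0.12  -0.564  0.066] [-0.216 -0.615  0.012] [-0.107 -0.527  0.074]
scene r [177. 188.] 158 [ 0.672 -0.265  0.02 ] [ 0.639 -0.277  0.008] [ 0.701 -0.254  0.026]
scene r [321. 209.] 50 [0.454 0.109 0.051] [0.443 0.098 0.048] [0.465 0.121 0.053]
scene b [190.  44.] 6890 [-0.071 -1.225  0.01 ] [-0.349 -1.235 -0.233] [ 0.14  -1.215  0.23 ]
scene b [280.  59.] 120 [-0.186 -0.664  0.071] [-0.22  -0.722  0.058] [-0.128 -0.647  0.074]
scene b [180. 247.] 97 [ 0.799 -0.06   0.008] [ 0.776 -0.097  0.004] [ 0.827 -0.054  0.012]
side y [209. 182.] 99 [0.468 0.078 0.128] [0.462 0.074 0.097] [0.476 0.091 0.142]
side r [202. 199.] 63 [0.449 0.102 0.049] [0.437 0.091 0.047] [0.461 0.115 0.053]
```

The scene view shows the wheel at about (287,198), the yellow handle at (314,187) and the red tab at (321,209). The side view shows the handle at (209,182) and the tab at (202,199). The loose things lie well away from the wheel. Next I fit the rim circle and locate the tall box.

Run:
```python
from h import *
from scipy.optimize import least_squares
R=[]
for n in("scene","side"):
    d=np.load(n+"0.npz");W=world(d);h=cv2.cvtColor(d["frame"],cv2.COLOR_BGR2HSV)
    m=(d["depth"]>0)&(h[...,0]>98)&(h[...,0]<128)&(h[...,1]>70)
    q=W[m];r=np.hypot(q[:,0]-.52,q[:,1]-.036);q=q[(r<.1)&(r>.05)&(q[:,2]>.078)&(q[:,2]<.1)]
    s=least_squares(lambda p:np.hypot(q[:,0]-p[0],q[:,1]-p[1])-.07,[.52,.036],loss="soft_l1",f_scale=.003)
    print(n,"hub",s.x.round(4),len(q),np.abs(s.fun).mean().round(4),np.median(q[:,2]).round(3));R.append(s.x)
    for c,zz in(("y",.121),("r",.05)):
        b=[b for b in blobs(d,c) if np.hypot(*(np.median(b[2],0)[:2]-[.47,.09]))<.06][0][2]
        if c=="y":  # near-side surface: fit peg axis r=10mm
            b=b[(b[:,2]>.1)&(b[:,2]<.135)]
            C=np.linalg.inv(d["view"])[:2,3];u=b[:,:2].mean(0)-C;u/=np.hypot(*u);p=b[:,:2].mean(0)+u*.0079
        else: b=b[b[:,2]>.046]; p=(b.min(0)+b.max(0))[:2]/2
        v=p-s.x;print("  ",c,p.round(4),np.hypot(*v).round(4),np.degrees(np.arctan2(v[1],v[0])).round(1))
    t=W[(d["depth"]>0)&(W[...,2]>.12)&(W[...,2]<.5)&(W[...,1]>.13)&(W[...,0]>.2)&(W[...,0]<1)&(W[...,1]<.8)]
    if len(t):print("  tall",len(t),np.percentile(t,1,axis=0).round(3),np.percentile(t,99,axis=0).round(3))
```

```text
scene hub [0.5231 0.0422] 277 0.0027 0.09
   y [0.4686 0.0898] 0.0724 138.9
   r [0.454  0.1099] 0.0967 135.6
  tall 11424 [0.337 0.465 0.123] [0.64  0.639 0.22 ]
side hub [0.5191 0.035 ] 342 0.0026 0.09
   y [0.4695 0.0845] 0.07 135.1
   r [0.4497 0.1025] 0.0968 135.9
  tall 1183 [0.319 0.455 0.12 ] [0.833 0.55  0.163]
```

```bash
cat > p.py <<'E'
from bench import *
from h import *
from scipy.spatial.transform import Rotation as R
HUB=np.array([.521,.0385]);PHI0=np.radians(136.);Z=.118
def quat(psi):
    y=[np.cos(psi),np.sin(psi),0];z=[0,0,-1];q=R.from_matrix(np.column_stack([np.cross(y,z),y,z])).as_quat()
    return q[[3,0,1,2]]
def pose(w,e,turn,z=Z):
    "pusher pose: e behind the handle centre when the wheel is at w (rad); turn = yaw offset in half turns"
    f=PHI0+w;u=np.array([np.cos(f),np.sin(f)]);t=np.array([-u[1],u[0]])
    return [*(HUB+.07*u-e*t),z],quat(f+np.pi/2+turn*np.pi)
def push(w0,w1,turn,e=.0235,step=10,speed=.05):
    for w in np.linspace(w0,w1,max(1,int(np.ceil(np.degrees(w1-w0)/step))+1))[1:]:
        p,q=pose(w,e,turn);move_l(p,speed,q);s=state();F=np.hypot(*s["ft_force"][:2])
        if F>12: print("FORCE",np.degrees(w),s["ft_force"]);return w
    print("t",round(s["time"],1),"F",s["ft_force"].round(1));return w1
def look(n,tag):
    d=get_image(n);cv2.imwrite(f"pics/{n}{tag}.png",d["frame"]);return d
def angle(d):
    "wheel angle mod 360 from the yellow peg in one view (deg)"
    for ce,a,b in blobs(d,"y",8):
        b=b[(b[:,2]>.1)&(b[:,2]<.136)]
        if len(b)<5 or np.hypot(*(b.mean(0)[:2]-HUB))>.1: continue
        C=np.linalg.inv(d["view"])[:2,3];u=b[:,:2].mean(0)-C;u/=np.hypot(*u);p=b[:,:2].mean(0)+u*.0079;v=p-HUB
        print("handle",p.round(4),"r",np.hypot(*v).round(4),"w",(np.degrees(np.arctan2(v[1],v[0])-PHI0)%360).round(1),"npx",len(b))
E
python3 - <<'E'
from p import *
for turn in(-2,-1): 
    for k in range(0,361,30):
        p,q=pose(np.radians(k),.0235,turn);j=inverse_kinematics(p,q);print(turn,k,None if j is None else np.round(j,2))
E
```

```text
-2 0 [ 0.14 -0.18  1.69 -0.    1.63  2.48]
-2 30 [ 0.1  -0.27  1.77 -0.    1.64  1.91]
-2 60 [ 0.02 -0.32  1.81 -0.    1.65  1.31]
-2 90 [-0.06 -0.3   1.79 -0.    1.65  0.7 ]
-2 120 [-0.12 -0.22  1.73 -0.    1.63  0.12]
-2 150 [-0.13 -0.12  1.64 -0.    1.62 -0.41]
-2 180 [-0.11 -0.02  1.54 -0.    1.62 -0.91]
-2 210 [-0.06  0.05  1.47 -0.    1.62 -1.39]
-2 240 [ 0.    0.09  1.43 -0.    1.62 -1.85]
-2 270 [ 0.07  0.07  1.45 -0.    1.62 -2.31]
-2 300 None
-2 330 None
-2 360 [ 0.14 -0.18  1.69 -0.    1.63  2.48]
-1 0 [ 0.14 -0.18  1.69 -0.    1.63 -0.66]
-1 30 [ 0.1  -0.27  1.77 -0.    1.64 -1.23]
-1 60 [ 0.02 -0.32  1.81 -0.    1.65 -1.83]
-1 90 [-0.06 -0.3   1.79 -0.    1.65 -2.44]
-1 120 None
-1 150 None
-1 180 [-0.11 -0.02  1.54 -0.    1.62  2.23]
-1 210 [-0.06  0.05  1.47 -0.    1.62  1.75]
-1 240 [ 0.    0.09  1.43 -0.    1.62  1.29]
-1 270 [ 0.07  0.07  1.45 -0.    1.62  0.83]
-1 300 [ 0.12  0.02  1.51 -0.    1.62  0.36]
-1 330 [ 0.15 -0.07  1.6  -0.    1.62 -0.13]
-1 360 [ 0.14 -0.18  1.69 -0.    1.63 -0.66]
```

Run:
```python
from p import *
close()
p,q=pose(0,.045,-2,.21);move_to(p,q)
p,q=pose(0,.045,-2);move_l(p,.12)
print(state()["ee_pos"].round(4),state()["finger_gap"],state()["ft_force"].round(1),state()["time"])
p,q=pose(0,.025,-2);move_l(p,.05,q)
push(0,np.radians(40),-2)
for n in("scene","side"): angle(look(n,"1"))
print(state()["time"])
```

```text
[0.5024 0.1196 0.119 ] 0.0003591429097824292 [ 0.3 -0.4 -0.6] 4.55
t 6.8 F [0.1 0.  0.8]
handle [0.4516 0.0444] r 0.0697 w 39.1 npx 34
6.8583
```

View pics/side1.png

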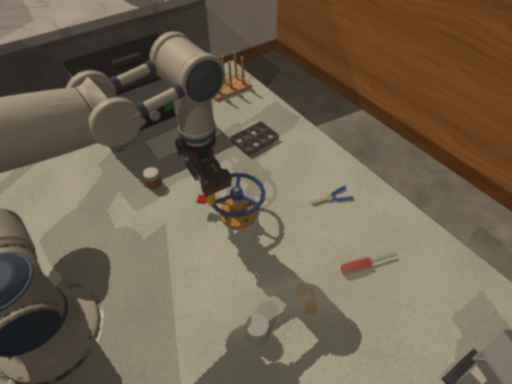

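The scene view puts the handle at w≈39°, radius 69.7 mm, following the pusher. In the side view the gripper hides the handle near (212,190). I'll carry on to 195°.

Run:
```python
from p import *
r=np.radians
w=push(r(40),r(120),-2); angle(look("scene","2")); angle(look("side","2"))
if w==r(120):
    w=push(w,r(195),-2)
    for n in("scene","side"): angle(look(n,"3"))
print(np.degrees(w),state()["time"])
```

```text
t 10.1 F [-0.2  0.3  0.8]
handle [ 0.4991 -0.0261] r 0.0682 w 115.3 npx 34
handle [ 0.5004 -0.0314] r 0.0729 w 117.6 npx 55
t 13.4 F [ 0.4  0.  -0.1]
handle [0.5799 0.0039] r 0.0683 w 193.6 npx 43
195.0 13.4583
```

View pics/scene3.png

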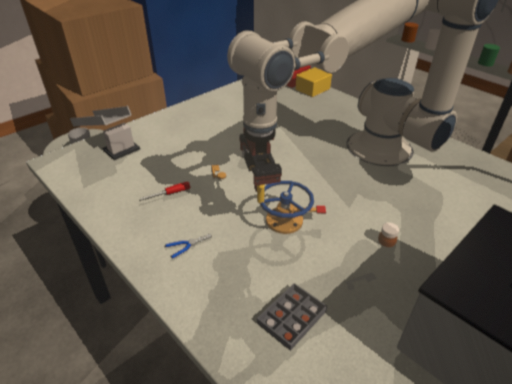

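The handle is at (262,192), w≈194°, with the fingers behind it and the loose things undisturbed. Next I back off, turn the wrist a half turn above the wheel, and push on to 335°.

Run:
```python
from p import *
r=np.radians;w=r(195)
p,q=pose(w,.045,-2);move_l(p,.08,q)
p[2]=.2;move_l(p,.15)
p,q=pose(w,.045,-1,.2);move_to(p,q)
p[2]=Z;move_l(p,.12)
p,q=pose(w,.025,-1);move_l(p,.05,q);print(state()["time"])
w=push(w,r(335),-1)
for n in("scene","side"): angle(look(n,"4"))
print(np.degrees(w),state()["time"])
```

```text
18.6083
t 24.5 F [ 0.6 -0.4  0.7]
handle [0.4987 0.1031] r 0.0684 w 333.0 npx 55
335.0 24.6083
```

View pics/scene4.png

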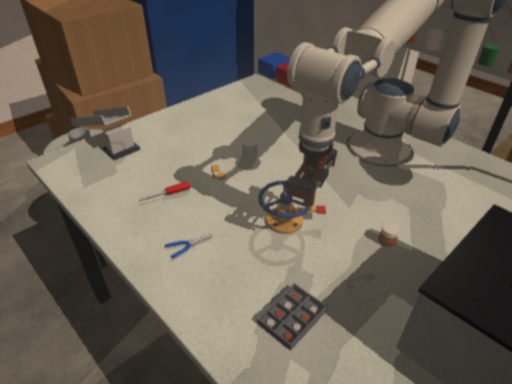

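Run:
```python
from p import *
r=np.radians
w=push(r(335),r(356),-1,step=5,speed=.03)
hold(.2)
p,q=pose(w,.05,-1);move_l(p,.08,q)
p[2]=.25;move_l(p,.2)
p[0]+=.02;p[1]-=.0
for n in("scene","side"):
    for dd,t in((np.load(n+"0.npz"),"start"),(look(n,"5"),"now")):
        print(n,t);angle(dd);print([(c,a) for c,a,b in blobs(dd,"y",8) if len(b) and np.hypot(*(np.median(b,0)[:2]-HUB))<.1])
print(state()["time"])
```

```text
t 26.3 F [-0.4 -0.9 -1.4]
scene start
handle [0.4685 0.0898] r 0.0734 w 359.7 npx 23
[(array([314., 187.]), np.int32(48))]
scene now
handle [0.4751 0.0958] r 0.0734 w 352.7 npx 22
[(array([314., 188.]), np.int32(45)), (array([313., 198.]), np.int32(8))]
side start
handle [0.4696 0.0844] r 0.0689 w 2.2 npx 55
[(array([209., 182.]), np.int32(99))]
side now
handle [0.4766 0.0904] r 0.0683 w 354.6 npx 51
[(array([210., 180.]), np.int32(99))]
27.8667
```

View pics/side5.png

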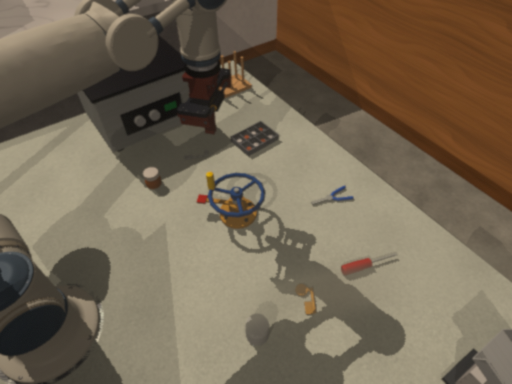

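The handle is at (210,180) in the side view, against (209,182) at the start. Both views put it about 7.3° short of its starting direction (7.0° and 7.6°). Commanding 356° gave about 352.7°, so I'll go down again and push to a commanded 363.3°.

Run:
```python
from p import *
r=np.radians;w=r(352)
p,q=pose(w,.05,-1);move_l(p,.15,q)
p,q=pose(w,.027,-1);move_l(p,.05,q)
w=push(w,r(363.3),-1,step=4,speed=.025)
hold(.2)
p,q=pose(w,.05,-1);move_l(p,.08,q)
p[2]=.25;move_l(p,.2)
for n in("scene","side"): angle(look(n,"6"))
print(state()["time"])
ims=[]
for n in("scene","side"):
    for t in("0","6"):
        f=cv2.imread(f"pics/{n}{t}.png");x,y=(290,195) if n=="scene" else (225,195)
        ims.append(cv2.resize(f[y-50:y+50,x-60:x+60],(360,300),interpolation=cv2.INTER_CUBIC))
cv2.imwrite("pics/cmp.png",np.vstack([np.hstack(ims[:2]),np.hstack(ims[2:])]))
```

```text
t 30.7 F [ 0.5 -0.  -0.8]
handle [0.4681 0.091 ] r 0.0745 w 359.2 npx 18
handle [0.4699 0.0847] r 0.0689 w 1.8 npx 54
32.2667
```

View pics/cmp.png

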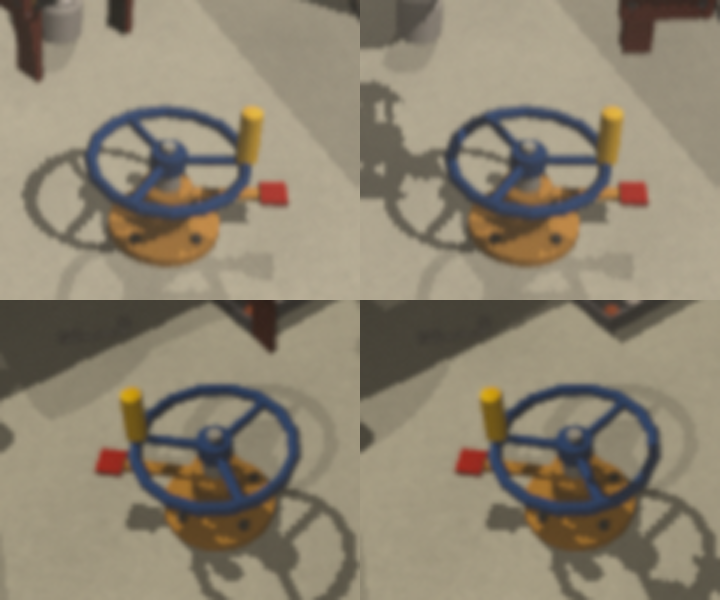

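View pics/scene6.png

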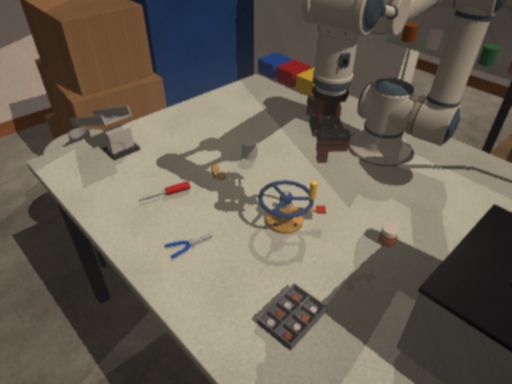

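The crops show the handle, spokes and tab just as at the start, with the handle at 359.2° against 359.7° (scene) and 1.8° against 2.2° (side). The scene view shows the loose things at their starting pixels and the gripper well clear of the wheel.

Run:
```python
from bench import *
hold(.3);print(state()["ee_pos"].round(3),state()["ft_force"].round(1),state()["time"]);job_done()
```

```text
[0.5   0.122 0.249] [ 1.   0.7 -0. ] 32.5667
the job is handed in; nothing more can be done
```

I pushed the handle counter-clockwise through one full turn with the back of the closed fingers and handed the job in at 32.6 s; no verdict was reported. It took three pushes: 0–195°, then 195–353° after turning the wrist half round above the wheel, then a short slow push to line up.

**Wheel angle:** the last pictures show the handle within 0.5° of its starting direction in both views. It reads 359.2° against 359.7° at the start in the scene view, and 1.8° against 2.2° in the side view. Enlarged before-and-after crops look the same.

**Force:** the wrist force readings I printed, taken after each push had stopped, were all under 2 N. The 12 N stop I set on the sideways force never triggered.

**Loose things:** they appear unmoved in the pictures; I judged this by eye and did not measure it. The gripper ended about 0.25 m up, clear of the wheel.

**Disagreements:**
- The two cameras put the wheel centre about 8 mm apart, so I used the mean and judged the final angle against each camera's own starting picture.
- The second push stopped about 7° short, and the last push corrected that.

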